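# Seat a box blank in the cam-clamp holding jig

## Task

Push the striped wooden blank that lies on the aluminium jig plate until its base board sits flush against both the back rail and the end stop, then push the red clamp lever round, clockwise seen from above, as far as it will go so that the cam holds the blank there for filing. Only push with the fingertips, never pick the blank up or tip it, and leave everything else on the bench where it is.

Things in the scene. Friction and masses are not known exactly. Their poses are not given: they have to be found in the camera images.
- blank: the workpiece, the only blank on the jig plate: a pale square base board 64 x 64 x 12 mm with a light cube 42 x 42 x 38 mm with dark stripes glued centrally on top (50 mm tall in all, about 0.13 kg). Loose, slides on the plate; it starts clear of both stops, up to 20 degrees askew. Origin at the centre of its underside, z up, x and y square to its sides
- jig: holding jig, fixed to the bench: aluminium plate 160 x 235 mm, 12 mm thick, spanning x -100 to +60, y -75 to +160 mm in its own frame. Origin on the bench under the seat; x points across to the back rail (away from the robot), y along the rail away from the end stop (to the robot's left), z up. The clamp's pivot is at x = -56.8, y = +4 mm
- seat (a point): on the top of the jig plate (12 mm above the bench), where the centre of the blank's underside is when the blank is flush against both back rail and end stop; axes as the jig's
- rail_face (a point): top edge of the back rail's inner face, at mid length (jig x = +32, y = +55 mm). The rail is dark steel, 15 mm wide, 210 mm long along jig y (-50 to +160 mm), 20 mm high above the plate
- stop_face (a point): top edge of the end stop's inner face, at mid length (jig x = -2, y = -32 mm). The stop is dark steel, 15 mm thick (outer face at jig y = -47 mm), 52 mm long along jig x (-28 to +24 mm), 20 mm high above the plate
- clamp (a joint): angle of the red clamp lever on its upright pivot: 0 = fully open (starts between 0 and 0.25), grows clockwise seen from above, ends at a hard stop at 2.0. At 0 the lever points along the jig's -y, at 1.57 along its -x. It stays where left and needs about 2 N at 90 mm from the pivot; with the blank seated the cam meets the base board at about 1.8 and from there it takes up to about 12 N
- lever_tip (a point): centre of the 18 mm red ball at the end of the clamp lever, 115 mm from the pivot axis, 24.5 mm above the jig plate. The lever is a round red bar 12 mm thick, its centre line 22 to 24 mm above the plate, free underneath beyond 25 mm from the pivot
- cam: the clamp's moving part: red lever with, under its hub, a yellow eccentric disc 40 mm across and 14 mm high that turns with it; origin on the pivot axis at plate height; the lever points along its -y. Open, it leaves 7 to 9 mm beside the seated blank
- spare_a: bystander: dark blank on a brown base board, same size as the workpiece, on the bench behind the jig; origin under its centre
- spare_b: bystander: dark blank on a brown base board, same size, on the bench to the left of the jig; origin under its centre
- cup: bystander: clear plastic cup, 72 mm across, 85 mm tall; origin under its centre
- file: bystander: flat file with a wooden handle, 300 mm long, lying on the bench to the right of the jig; origin under its middle
- brush: bystander: bench brush lying on the bench to the left; origin under its middle
- glue: bystander: white glue bottle with orange cap, 60 mm across, 130 mm tall; origin under its centre
- jar: bystander: amber jar with black lid, 68 mm across, 75 mm tall; origin under its centre
There are look-alikes about, which are no part of the job. What is shaped like the blank but blue or pink is not meant.

How it is judged:
On the way, in this order (a step that is already met when the one before it is completed fails the run):
1. the blank sits flush against back rail and end stop while the clamp is still open (x of blank in the frame of seat above -0.003 m and y of blank in the frame of seat below 0.003 m and angle between the x axis of blank and the x axis of seat, either way round below 0.05 rad and value of joint clamp below 1 rad), for 0.2 s.
2. the clamp lever is round and the cam bears on the blank (value of joint clamp above 1.75 rad and contact force between cam and blank above 3 N), for 0.2 s.
At the end, for the whole second after the job is handed in: the blank lies flat on the plate within 3 mm and 0.05 rad of flush against back rail and end stop, at rest, the clamp lever is past 1.75 rad and the cam presses on the blank with more than 3 N (all of step 2 and x of blank in the frame of seat between -0.003 and 0.003 m and y of blank in the frame of seat between -0.003 and 0.003 m and angle between the x axis of blank and the x axis of seat, either way round below 0.05 rad and angle between blank's own z axis and vertical below 0.05 rad and z of blank in the frame of seat below 0.003 m and linear speed of blank below 0.01 m/s); the robot touches nothing.
It fails at once if the blank is lifted more than 8 mm off the plate (z of blank in the frame of seat above 0.008 m).
It fails at once if the blank is tipped (angle between blank's own z axis and vertical above 0.2 rad).
It fails at once if a bystander on the bench is shifted more than 15 mm (distance of any of spare_a, spare_b, cup, file, brush, glue, jar from where it was at the start of the episode above 0.015 m).
It also fails if it takes over 61 s, if anything falls off the work surface, if the arm or the gripper's body presses on something with over 40 N, if the wrist force passes 120 N, or if a joint passes its speed limit or range.

## Robot

A 7-joint arm with a two-finger parallel gripper is mounted at the origin on the work surface. World frame = base frame: x ahead of the robot, y to its left, z up, the work surface at z = 0. Lengths are in m, angles in rad, forces in N, time in s.
With the tool pointing down it reaches from about 0.425 to 0.875 m from the base axis. Payload 4.7 kg.
Tool frame: the origin (TCP) lies between the finger pads; the fingertips stand 14 mm ahead of it and the grasp point (between the pads) lies 5 mm behind it; z points along the fingers, y is the line along which they close (so a half turn about z gives the same grasp; the last joint's range is limited). The gripper opens to 87 mm and grips with 3 to 60 N. Pads are 19 mm wide; open, the fingers measure 117 mm over their backs; the gripper's body (75 mm by 190 mm) begins 51 mm behind the grasp point.
Start: joints at [-1.27, 0.321, -0.07, 1.45, 0.023, 1.371, -0.057], TCP at [0.184, 0.623, 0.201] pointing down, gripper open.
Joint ranges: [-2.86, 2.86], [-0.3, 2.09], [-1.38, 1.24], [0.06, 2.45], [-1.56, 4.7], [0.09, 2.05], [-2.69, 2.69]. Speed limits (rad/s): [2.57, 2.57, 3.14, 3.14, 3.14, 3.14, 3.14].

## Interface

Orientations are given as a rotation vector (axis times angle).
In Python, from bench import ctrl gives the robot as it stands.
- The arm moves only by the tool step_arm, never from a script. Its argument "commands" is a list of rows, each an object with "travel": the shift along the tool's x, y, z in m, a list of three; "turn": the turn, a rotation vector about the tool's x, y, z in degrees, a list of three. A call has 1 to 5 rows; each row is the pose to reach, as a shift and turn from the pose commanded when the call began, along the tool's axes at that moment; what a row does not reach only later rows make up. A row lasts 1/10 s, in which the tool goes at most 50 mm and 8.59 degrees, less where a joint would pass 70% of its speed; a pose out of reach is approached as far as the arm can. A call with a gripper value outside its range is refused whole. "gripper" is the opening, from 0 (shut) to 1 (fully open), set as the call begins (left out, the last holds). The fingers move at their own pace and stop on an object; "force" is the grip in N (left out, the last holds). Time passes only in rows, so rows that repeat a pose let the fingers close. It gives the time, the measured TCP pose, the force, the opening and the grip force at its end, in the units of the state.
- ctrl.get_state(): the state, without advancing time (a new reading comes with each control period).
- ctrl.get_image(name): name is "scene" or "side" or "wrist"; returns the picture (400x640x3 uint8, red, green, blue); there is no depth.
- ctrl.camera_model(name): a dict with "fx", "fy", "cx", "cy" (pixels), "R" (3x3) and "t" (3): a world point X has camera coordinates R X + t; the wrist camera has in their place "T_tool_cam" (4x4, takes a point from camera to tool coordinates, whose origin is the TCP and whose axes are the flange's). Camera axes: x right, y down, z forward; pixel columns grow to the right and rows downward; lengths in m; the calibration is good to about 2 mm. A picture is of the moment at which its call begins: read the wrist's pose just before it. camera_model takes no time and is no camera call.
- ctrl.close_job(): hands the job in; it is judged then, once.
The state is a dict: "time": time; "joint_positions": joint angles; "qd": joint speeds; "joint_torque": joint torques, N m; "position": TCP position; "tool_rot": TCP orientation; "ft_force": force on the tool from outside, world axes, zero at the start; "torque": the same for the moment, N m; "grip_width": opening from 0.0 (shut) to 1.0 (fully open); "grip_force": force on a finger pad.
Only numpy, scipy, OpenCV 4.12 (cv2) and the standard library are available. Lean on these libraries where they do the work, as an engineer would, in place of code of your own. Each camera call takes 0.05 s, during which the arm holds its last target. There are 200 camera calls.

## Working session

There is one attempt and no reset: what is moved stays moved. The work goes in short steps, Python scripts to look and compute and a tool call to move; the robot and the scene stay as the last step left them, time stands still between calls to the robot, and variables do not carry over. Pictures are saved under pics/ and viewed, at most 10 in all, crops included, and the job is handed in when it is done.

Besides the shell and the picture viewer there is one more tool, called after "Request:" as name(argument=value, ...) on one line, values as JSON. step_arm: Moves the arm, as the interface text tells. Its arguments: {"type":"object","properties":{"commands":{"type":"array"},"gripper":{"type":"number"},"force":{"type":"number"}},"required":["commands"]}

```bash
mkdir -p pics; ls; python3 - <<'E'
from bench import ctrl
import cv2,numpy as np
for n in("scene","side"):
    im=ctrl.get_image(n); cv2.imwrite(f"pics/{n}0.png",im[:,:,::-1])
    m=ctrl.camera_model(n); print(n,m)
s=ctrl.get_state();print(s)
print(ctrl.camera_model("wrist"))
E
```

```text
pics
scene {'fx': 365.1161777434336, 'fy': 365.1161777434336, 'cx': 317.7563726721373, 'cy': 200.8496081986355, 'R': array([[-0.78808327,  0.61555799,  0.00362336],
       [ 0.47311617,  0.60946333, -0.63617257],
       [-0.39380941, -0.49964268, -0.77153829]]), 't': array([ 0.41684951, -0.26188946,  1.23005712])}
side {'fx': 468.4951523118489, 'fy': 468.4951523118489, 'cx': 322.44631263017783, 'cy': 193.60602565605515, 'R': array([[ 0.70815267, -0.70575594,  0.02069648],
       [-0.44267791, -0.46663542, -0.76569423],
       [ 0.55005097,  0.53306654, -0.64287168]]), 't': array([-0.35074148,  0.34737723,  1.11925987])}
{'time': 0.1, 'joint_positions': array([-1.26989547,  0.32173793, -0.07008588,  1.45153573,  0.02262932,
        1.37081774, -0.05690187]), 'qd': array([-2.63703677e-05, -1.83196748e-03,  3.31382507e-03, -3.97431590e-03,
        1.03249539e-03, -7.58247743e-04,  6.20967661e-05]), 'joint_torque': array([ 2.33518758e-04, -4.92571092e+01, -4.05312767e-01, -3.13397813e+01,
       -6.40337658e-02,  3.96081386e-02,  7.08537050e-05]), 'position': array([0.18378396, 0.62292354, 0.19998672]), 'tool_rot': array([-4.48894919e-01, -3.10923069e+00,  2.68229776e-03]), 'ft_force': array([ 0.21015413, -0.67522789, -0.31343362]), 'torque': array([-0.04949465, -0.01930546, -0.0166116 ]), 'grip_force': 0.0, 'grip_width': 0.9985798180435378}
{'fx': 299.6237010367652, 'fy': 299.6237010367652, 'cx': 320.7319775597808, 'cy': 190.4243568419003, 'T_tool_cam': array([[ 9.33605748e-04, -9.67921166e-01, -2.51252353e-01,
         6.80780508e-02],
       [ 9.99999538e-01,  9.60729625e-04,  1.47054502e-05,
         1.38902353e-04],
       [ 2.27151862e-04, -2.51252250e-01,  9.67921616e-01,
        -1.84266281e-01],
       [ 0.00000000e+00,  0.00000000e+00,  0.00000000e+00,
         1.00000000e+00]])}
```

View pics/scene0.png

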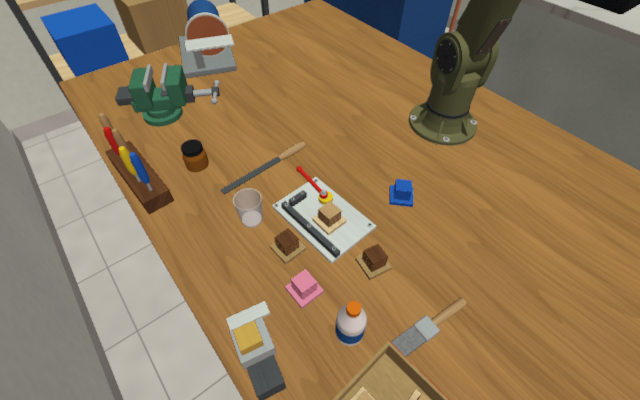

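View pics/side0.png

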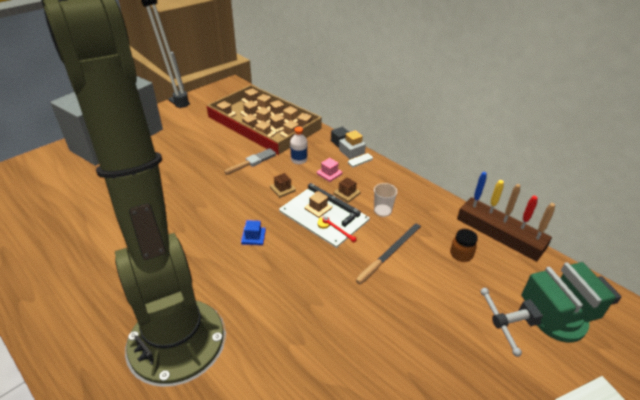

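The scene view shows the jig plate with corners near (313,180), (375,222), (334,257) and (273,211), the blank near (329,215), and the lever from (325,197) to its ball at (299,170). The side view shows the plate around (325,213) and the ball at (354,238).

```bash
cat > h.py <<'E'
from bench import ctrl
import cv2,numpy as np
from scipy.spatial.transform import Rotation as Rn
def cam(n,st=None):
    m=ctrl.camera_model(n);K=np.array([[m["fx"],0,m["cx"]],[0,m["fy"],m["cy"]],[0,0,1]])
    if n=="wrist":
        T=np.eye(4);T[:3,:3]=Rn.from_rotvec(st["tool_rot"]).as_matrix();T[:3,3]=st["position"]
        C=T@m["T_tool_cam"];return K,C[:3,:3],C[:3,3]
    return K,m["R"].T,-m["R"].T@m["t"]
def ray(c,uv,z):
    K,R,o=c;uv=np.atleast_2d(np.array(uv,float))
    d=(R@np.linalg.inv(K)@np.c_[uv,np.ones(len(uv))].T).T
    return o+d*((z-o[2])/d[:,2])[:,None]
E
python3 - <<'E'
from h import *
np.set_printoptions(precision=4,suppress=True)
c=cam("scene")
print("corners",ray(c,[(313,180),(375,222),(334,257),(273,211)],.012))
print("ball",ray(c,[(299,170)],.0365))
print("blank",ray(c,[(329,211)],.05), "cup,file,spares,glue", ray(c,[(251,220),(222,190),(302,147),(288,250),(374,267),(402,200),(350,338)],0))
s=cam("side")
print("ball",ray(s,[(354,238)],.0365),"blank",ray(s,[(318,201)],.05))
st=ctrl.get_state();print(Rn.from_rotvec(st["tool_rot"]).as_matrix())
E
```

```text
corners [[ 0.5075 -0.0497  0.012 ]
 [ 0.4705  0.1675  0.012 ]
 [ 0.6218  0.1828  0.012 ]
 [ 0.6602 -0.0259  0.012 ]]
ball [[ 0.529  -0.0866  0.0365]]
blank [[0.5618 0.0881 0.05  ]] cup,file,spares,glue [[ 0.7188 -0.0449  0.    ]
 [ 0.7283 -0.1862 -0.    ]
 [ 0.4419 -0.1921  0.    ]
 [ 0.6947  0.0916  0.    ]
 [ 0.5584  0.2582  0.    ]
 [ 0.3513  0.1531 -0.    ]
 [ 0.716   0.3504  0.    ]]
ball [[ 0.5309 -0.091   0.0365]] blank [[0.5583 0.0841 0.05  ]]
[[-0.9592  0.2829 -0.0004]
 [ 0.2829  0.9592 -0.0017]
 [-0.0001 -0.0017 -1.    ]]
```

Request:
step_arm(commands=[{"travel":[-0.037,-0.031,0],"turn":[0,0,-5]},{"travel":[-0.074,-0.062,0],"turn":[0,0,-10]},{"travel":[-0.111,-0.093,0],"turn":[0,0,-15]},{"travel":[-0.148,-0.124,0],"turn":[0,0,-20]},{"travel":[-0.185,-0.154,0],"turn":[0,0,-26]}], gripper=0.0, force=40)

```text
time: 0.6
position: [0.3185, 0.4213, 0.2006]
tool_rot: [0.268, -3.13, 0.001]
ft_force: [1.1, 1.3, 1.0]
grip_width: 0.636
grip_force: 0.0
```

Request:
step_arm(commands=[{"travel":[-0.018,-0.039,0],"turn":[0,0,0]},{"travel":[-0.036,-0.078,0],"turn":[0,0,0]},{"travel":[-0.054,-0.117,0],"turn":[0,0,0]},{"travel":[-0.072,-0.156,0],"turn":[0,0,0]},{"travel":[-0.09,-0.195,0],"turn":[0,0,0]}])

```text
time: 1.1
position: [0.4395, 0.2444, 0.2008]
tool_rot: [0.262, -3.13, -0.0]
ft_force: [0.4, 0.8, 0.7]
grip_width: 0.175
grip_force: 0.0
```

Request:
step_arm(commands=[{"travel":[-0.018,-0.039,0],"turn":[0,0,0]},{"travel":[-0.036,-0.078,0],"turn":[0,0,0]},{"travel":[-0.054,-0.117,0],"turn":[0,0,0]},{"travel":[-0.072,-0.156,0],"turn":[0,0,0]},{"travel":[-0.087,-0.195,0],"turn":[0,0,0]}])

```text
time: 1.6
position: [0.5578, 0.0667, 0.2006]
tool_rot: [0.262, -3.13, -0.0]
ft_force: [1.1, 0.1, -0.4]
grip_width: 0.007
grip_force: 0.0
```

```bash
python3 - <<'E'
from h import *
ctrl.get_image("wrist");ctrl.get_image("wrist")
st=ctrl.get_state();print(st["time"],st["position"],st["tool_rot"],st["grip_width"])
cv2.imwrite("pics/w1.png",ctrl.get_image("wrist")[:,:,::-1])
E
```

```text
1.7 [0.55910809 0.06050532 0.20071254] [-0.24591641  3.1313228  -0.00660124] 0.009724586751803474
```

View pics/w1.png

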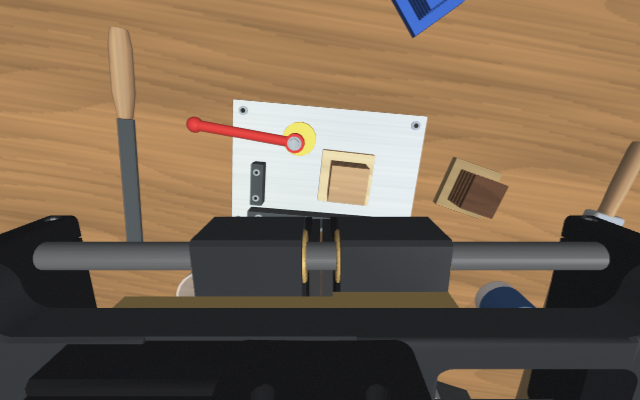

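The wrist view shows the plate's robot-side corners at (234,100) and (427,117). The lever ball is at (194,124) and the hub at (295,143). The blank's base board has corners near (322,150), (375,155), (371,205) and (319,202), and the end stop is around (258,184). I'll measure these more finely.

```bash
python3 - <<'E'
from h import *
np.set_printoptions(precision=4,suppress=True)
st=ctrl.get_state()
im=cv2.imread("pics/w1.png");c=cam("wrist",st)
cv2.imwrite("pics/w1c.png",cv2.resize(im[85:225,180:450],None,fx=2.9,fy=2.9,interpolation=cv2.INTER_CUBIC))
h=cv2.cvtColor(im,cv2.COLOR_BGR2HSV)
pl=ray(c,[(234,100),(427,117),(233,215)],.012);print(pl)
ex=-np.cross((pl[1]-pl[0])/np.linalg.norm(pl[1]-pl[0]),[0,0,-1]);print("jig yaw",np.degrees(np.arctan2(ex[1],ex[0])),np.linalg.norm(pl[1]-pl[0]))
print("hub",ray(c,[(295,143)],.044),"ball",ray(c,[(194,124)],.0365))
print("base top",ray(c,[(322,150),(375,155),(371,205),(319,202)],.024))
E
```

```text
[[ 0.4927 -0.0512  0.012 ]
 [ 0.4749  0.1808  0.012 ]
 [ 0.6375 -0.0396  0.012 ]]
jig yaw 4.393725386575959 0.23263794659064355
hub [[0.5279 0.03   0.044 ]] ball [[ 0.526  -0.0868  0.0365]]
base top [[0.5332 0.0618 0.024 ]
 [0.5288 0.1258 0.024 ]
 [0.5915 0.1338 0.024 ]
 [0.5981 0.0686 0.024 ]]
```

View pics/w1c.png

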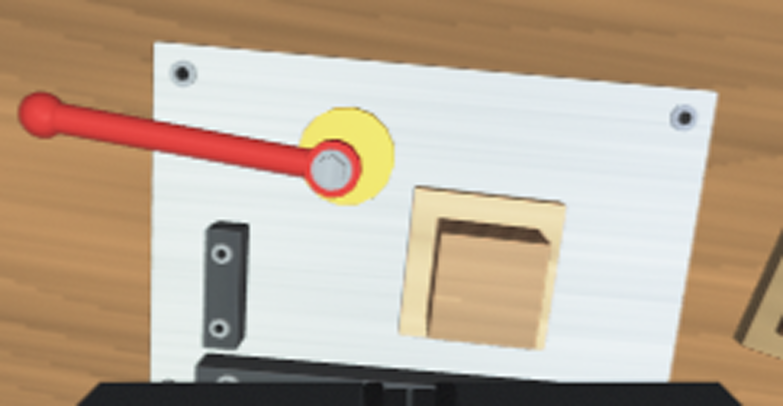

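The crop confirms it: the jig is yawed about 4.4°, with its origin near (0.587, 0.030). The blank is at jig (-19, +69) mm and about 1° askew, and the lever is open at about 0.1 rad. Next I go down behind the blank with the tool squared to the jig.

Request:
step_arm(commands=[{"travel":[0.026,0.02,0.02],"turn":[0,0,2.3]},{"travel":[0.052,0.041,0.05],"turn":[0,0,4.6]},{"travel":[0.052,0.041,0.09],"turn":[0,0,4.6]},{"travel":[0.052,0.041,0.13],"turn":[0,0,4.6]},{"travel":[0.052,0.041,0.15],"turn":[0,0,4.6]}])

```text
time: 2.25
position: [0.4955, 0.1015, 0.0476]
tool_rot: [0.141, -3.133, 0.0]
ft_force: [0.0, -1.1, -0.2]
grip_width: 0.006
grip_force: 0.0
```

Request:
step_arm(commands=[{"travel":[0,0,0.01],"turn":[0,0,0]},{"travel":[0,0,0.02],"turn":[0,0,0]},{"travel":[0,0,0.02],"turn":[0,0,0]}])

```text
time: 2.55
position: [0.4986, 0.1006, 0.0305]
tool_rot: [0.137, -3.138, 0.0]
ft_force: [0.2, -0.3, 0.3]
grip_width: 0.005
grip_force: 0.0
```

```bash
python3 - <<'E'
from h import *
np.set_printoptions(precision=4,suppress=True)
for i in range(4):
    st=ctrl.get_state();print(st["time"],st["position"],st["tool_rot"],st["joint_positions"])
    im=ctrl.get_image("scene")
im2=ctrl.get_image("side")
cv2.imwrite("pics/s2.png",np.hstack([cv2.resize(im[150:270,230:400],None,fx=2.3,fy=2.3),cv2.resize(im2[160:280,240:410],None,fx=2.3,fy=2.3)])[:,:,::-1])
E
```

```text
2.55 [0.4986 0.1006 0.0305] [ 0.1374 -3.1377  0.0001] [-0.5967  0.1842  0.3761  1.9998 -0.0816  0.9726  1.478 ]
2.6 [0.4993 0.1005 0.0313] [-0.1369  3.1382  0.0004] [-0.5966  0.1833  0.3764  1.9989 -0.0814  0.9731  1.4779]
2.65 [0.4998 0.1005 0.0318] [-0.1364  3.1372  0.0009] [-0.5965  0.1828  0.3767  1.9982 -0.0813  0.9731  1.4779]
2.7 [0.5001 0.1005 0.0321] [-0.1361  3.1366  0.0013] [-0.5964  0.1825  0.3768  1.998  -0.0814  0.973   1.478 ]
```

View pics/s2.png

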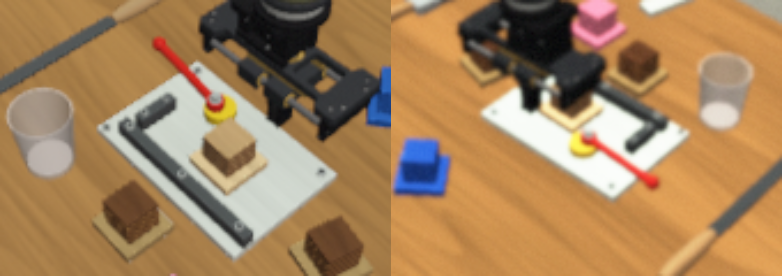

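The scene crop on the left shows the shut fingers standing on the robot side of the blank, clear of the lever, with the spares and cup well away. Now I push towards the rail.

Request:
step_arm(commands=[{"travel":[0,-0.008,0.002],"turn":[0,0,0]},{"travel":[-0.01,-0.008,0.002],"turn":[0,0,0]},{"travel":[-0.017,-0.008,0.002],"turn":[0,0,0]},{"travel":[-0.023,-0.008,0.002],"turn":[0,0,0]},{"travel":[-0.029,-0.008,0.002],"turn":[0,0,0]}])

```text
time: 3.3
position: [0.5294, 0.0947, 0.0289]
tool_rot: [-0.136, 3.139, -0.0]
ft_force: [0.6, 0.9, -0.6]
grip_width: 0.006
grip_force: 0.0
```

Request:
step_arm(commands=[{"travel":[-0.003,0,0],"turn":[0,0,0]},{"travel":[-0.006,0,0],"turn":[0,0,0]},{"travel":[-0.009,0,0],"turn":[0,0,0]},{"travel":[-0.01,0,0],"turn":[0,0,0]}])

```text
time: 3.7
position: [0.5387, 0.0955, 0.0288]
tool_rot: [0.136, -3.139, 0.0]
ft_force: [-0.5, 1.0, 0.1]
grip_width: 0.002
grip_force: 0.3
```

Request:
step_arm(commands=[{"travel":[-0.001,0,0],"turn":[0,0,0]},{"travel":[-0.002,0,0],"turn":[0,0,0]},{"travel":[-0.003,0,0],"turn":[0,0,0]},{"travel":[-0.004,0,0],"turn":[0,0,0]},{"travel":[-0.004,0,0],"turn":[0,0,0]}])

```text
time: 4.2
position: [0.5428, 0.0959, 0.029]
tool_rot: [-0.136, 3.138, 0.0]
ft_force: [-0.4, 0.6, -0.1]
grip_width: 0.004
grip_force: 0.1
```

Request:
step_arm(commands=[{"travel":[-0.001,0,0],"turn":[0,0,0]},{"travel":[-0.002,0,0],"turn":[0,0,0]},{"travel":[-0.003,0,0],"turn":[0,0,0]},{"travel":[-0.004,0,0],"turn":[0,0,0]},{"travel":[-0.005,0,0],"turn":[0,0,0]}])

```text
time: 4.7
position: [0.5477, 0.0963, 0.029]
tool_rot: [-0.136, 3.139, 0.0]
ft_force: [-0.4, -0.8, 0.7]
grip_width: 0.012
grip_force: 0.6
```

```bash
python3 - <<'E'
from h import *
im=ctrl.get_image("scene")
cv2.imwrite("pics/s3.png",cv2.resize(im[170:265,260:390],None,fx=5.5,fy=5.5,interpolation=cv2.INTER_CUBIC)[:,:,::-1])
E
```

```text
(no output)
```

View pics/s3.png

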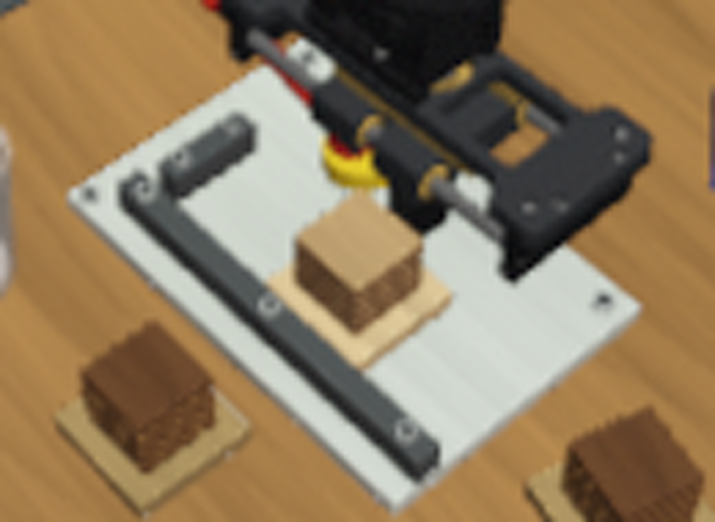

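The blank is nearly at the rail: its base corner is at crop (360,365), a few pixels short of the rail face. I keep pushing until there is a force.

Request:
step_arm(commands=[{"travel":[-0.001,0,0],"turn":[0,0,0]},{"travel":[-0.002,0,0],"turn":[0,0,0]},{"travel":[-0.003,0,0],"turn":[0,0,0]},{"travel":[-0.004,0,0],"turn":[0,0,0]}])

```text
time: 5.15
position: [0.5495, 0.0965, 0.0287]
tool_rot: [0.136, -3.134, 0.0]
ft_force: [-8.3, -0.8, 5.8]
grip_width: 0.004
grip_force: 4.1
```

Request:
step_arm(commands=[{"travel":[0.02,0,0],"turn":[0,0,0]},{"travel":[0.02,0.04,0],"turn":[0,0,0]},{"travel":[0.01,0.07,0],"turn":[0,0,0]},{"travel":[-0.015,0.07,0],"turn":[0,0,0]},{"travel":[-0.032,0.07,0],"turn":[0,0,0]}])

```text
time: 5.65
position: [0.5791, 0.1713, 0.0293]
tool_rot: [-0.141, 3.136, 0.001]
ft_force: [-0.5, -0.5, -0.1]
grip_width: 0.005
grip_force: 0.0
```

Request:
step_arm(commands=[{"travel":[0,-0.015,0],"turn":[0,0,0]},{"travel":[0,-0.022,0],"turn":[0,0,0]},{"travel":[0,-0.028,0],"turn":[0,0,0]},{"travel":[0,-0.034,0],"turn":[0,0,0]},{"travel":[0,-0.04,0],"turn":[0,0,0]}])

```text
time: 6.15
position: [0.5805, 0.1288, 0.0291]
tool_rot: [-0.136, 3.139, 0.001]
ft_force: [-0.1, 0.6, 0.6]
grip_width: 0.005
grip_force: 0.0
```

Request:
step_arm(commands=[{"travel":[0,-0.006,0],"turn":[0,0,0]},{"travel":[0,-0.012,0],"turn":[0,0,0]},{"travel":[0,-0.018,0],"turn":[0,0,0]},{"travel":[0,-0.024,0],"turn":[0,0,0]},{"travel":[0,-0.03,0],"turn":[0,0,0]}])

```text
time: 6.65
position: [0.5833, 0.0991, 0.0289]
tool_rot: [0.137, -3.138, -0.0]
ft_force: [0.3, 1.4, 0.7]
grip_width: 0.006
grip_force: 0.6
```

Request:
step_arm(commands=[{"travel":[0,-0.005,0],"turn":[0,0,0]},{"travel":[0,-0.01,0],"turn":[0,0,0]},{"travel":[0,-0.014,0],"turn":[0,0,0]},{"travel":[0,-0.016,0],"turn":[0,0,0]},{"travel":[0,-0.018,0],"turn":[0,0,0]}])

```text
time: 7.15
position: [0.585, 0.0813, 0.0289]
tool_rot: [0.136, -3.139, -0.0]
ft_force: [-0.4, 1.5, -0.8]
grip_width: 0.001
grip_force: 0.6
```

Request:
step_arm(commands=[{"travel":[0,-0.001,0],"turn":[0,0,0]},{"travel":[0,-0.002,0],"turn":[0,0,0]},{"travel":[0,-0.003,0],"turn":[0,0,0]},{"travel":[0,-0.004,0],"turn":[0,0,0]}])

```text
time: 7.55
position: [0.5853, 0.0776, 0.029]
tool_rot: [-0.137, 3.139, 0.0]
ft_force: [-0.5, 1.9, -0.1]
grip_width: 0.002
grip_force: 0.5
```

Request:
step_arm(commands=[{"travel":[0,-0.0015,0],"turn":[0,0,0]},{"travel":[0,-0.003,0],"turn":[0,0,0]},{"travel":[0,-0.0045,0],"turn":[0,0,0]},{"travel":[0,-0.006,0],"turn":[0,0,0]}])

```text
time: 7.95
position: [0.5859, 0.0713, 0.029]
tool_rot: [-0.136, 3.139, 0.0]
ft_force: [0.3, 1.8, 0.2]
grip_width: 0.004
grip_force: 0.5
```

Request:
step_arm(commands=[{"travel":[0,-0.0015,0],"turn":[0,0,0]},{"travel":[0,-0.003,0],"turn":[0,0,0]},{"travel":[0,-0.0045,0],"turn":[0,0,0]},{"travel":[0,-0.006,0],"turn":[0,0,0]}])

```text
time: 8.35
position: [0.5864, 0.0653, 0.029]
tool_rot: [-0.136, 3.139, -0.0]
ft_force: [-0.6, 0.4, 0.7]
grip_width: -0.001
grip_force: 0.5
```

```bash
python3 - <<'E'
from h import *
im=ctrl.get_image("scene");im2=ctrl.get_image("side")
cv2.imwrite("pics/s4.png",np.hstack([cv2.resize(a,(400,400),interpolation=cv2.INTER_CUBIC) for a in(im[165:255,270:360],im2[180:245,285:350])])[:,:,::-1])
E
```

```text
(no output)
```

View pics/s4.png

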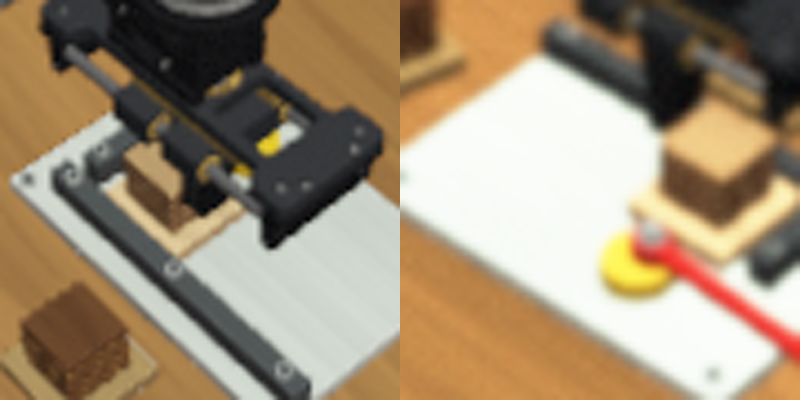

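The scene crop shows the finger against the cube rather than the base edge, which explains the 10 mm of extra travel. The blank is close to the stop but does not yet meet it, so I keep pushing gently.

Request:
step_arm(commands=[{"travel":[0,-0.001,0],"turn":[0,0,0]},{"travel":[0,-0.002,0],"turn":[0,0,0]},{"travel":[0,-0.003,0],"turn":[0,0,0]},{"travel":[0,-0.004,0],"turn":[0,0,0]}])

```text
time: 8.85
position: [0.5868, 0.0616, 0.029]
tool_rot: [-0.136, 3.138, 0.0]
ft_force: [-0.8, 0.0, 0.6]
grip_width: 0.007
grip_force: 0.5
```

Request:
step_arm(commands=[{"travel":[0,-0.001,0],"turn":[0,0,0]},{"travel":[0,-0.002,0],"turn":[0,0,0]},{"travel":[0,-0.003,0],"turn":[0,0,0]},{"travel":[0,-0.004,0],"turn":[0,0,0]}])

```text
time: 9.25
position: [0.5871, 0.0575, 0.029]
tool_rot: [-0.136, 3.139, 0.0]
ft_force: [-0.6, 1.1, 0.6]
grip_width: 0.009
grip_force: 0.6
```

Request:
step_arm(commands=[{"travel":[0,-0.001,0],"turn":[0,0,0]},{"travel":[0,-0.002,0],"turn":[0,0,0]},{"travel":[0,-0.003,0],"turn":[0,0,0]},{"travel":[0,-0.004,0],"turn":[0,0,0]}])

```text
time: 9.65
position: [0.5874, 0.0543, 0.0291]
tool_rot: [-0.136, 3.139, 0.002]
ft_force: [-1.0, 3.8, 2.2]
grip_width: 0.004
grip_force: 2.0
```

Request:
step_arm(commands=[{"travel":[0,-0.001,0],"turn":[0,0,0]},{"travel":[0,-0.002,0],"turn":[0,0,0]},{"travel":[0,-0.003,0],"turn":[0,0,0]}])

```text
time: 9.95
position: [0.5874, 0.0541, 0.0294]
tool_rot: [0.139, -3.138, -0.007]
ft_force: [-2.5, 7.8, 3.8]
grip_width: 0.005
grip_force: 4.4
```

Request:
step_arm(commands=[{"travel":[0,0.015,0],"turn":[0,0,0]},{"travel":[0,0.02,-0.03],"turn":[0,0,0]},{"travel":[-0.01,0.01,-0.075],"turn":[0,0,0]},{"travel":[-0.03,-0.01,-0.115],"turn":[0,0,0]},{"travel":[-0.05,-0.03,-0.15],"turn":[0,0,0]}])

```text
time: 10.45
position: [0.641, 0.0245, 0.1814]
tool_rot: [-0.138, 3.137, -0.002]
ft_force: [0.6, -0.6, -0.6]
grip_width: 0.004
grip_force: 0.0
```

```bash
python3 - <<'E'
from h import *
np.set_printoptions(precision=4,suppress=True)
for i in range(6): ctrl.get_image("wrist")
st=ctrl.get_state();im=ctrl.get_image("wrist");print(repr(st["position"]),repr(st["tool_rot"]),st["time"])
cv2.imwrite("pics/w5f.png",im[:,:,::-1])
cv2.imwrite("pics/w5.png",cv2.resize(im[80:220,180:380],None,fx=4,fy=4,interpolation=cv2.INTER_CUBIC)[:,:,::-1])
E
```

```text
array([0.6388, 0.0256, 0.1772]) array([ 0.1371, -3.1357,  0.0003]) 10.75
```

View pics/w5.png

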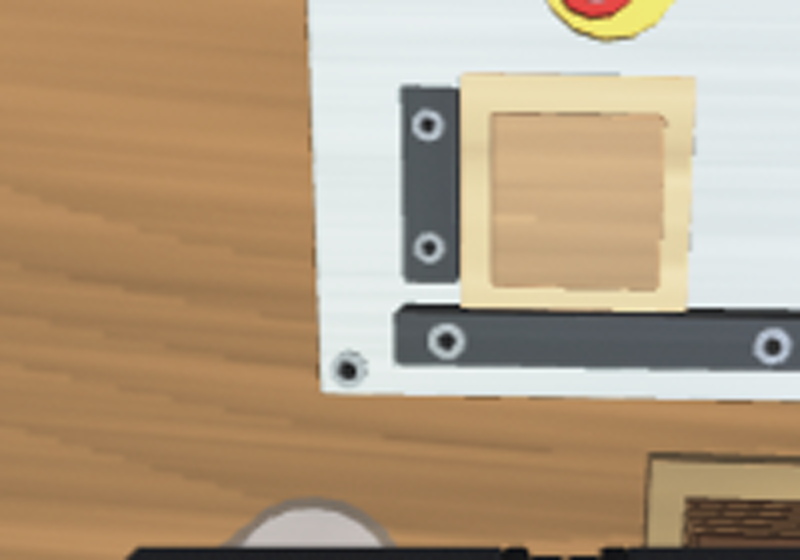

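The picture shows the base board flush against the stop (crop column 460) and the rail (row about 308), parallel to both within a fraction of a degree. I'll locate the seat, pivot and ball for the lever push.

```bash
python3 - <<'E'
from h import *
np.set_printoptions(precision=4,suppress=True)
st=dict(position=np.array([0.6388,0.0256,0.1772]),tool_rot=np.array([.1371,-3.1357,.0003]))
c=cam("wrist",st);im=cv2.imread("pics/w5f.png")
f=lambda u,v:(180+u/4,80+v/4)
b=ray(c,[f(461,73),f(695,78),f(687,312),f(462,306)],.024);print(b,b.mean(0))
h=cv2.cvtColor(im,cv2.COLOR_BGR2HSV);m=cv2.inRange(h,(0,150,90),(6,255,255))|cv2.inRange(h,(174,150,90),(180,255,255))
n,l,s,ce=cv2.connectedComponentsWithStats(m);i=1+np.argmax(s[1:,4]);print(s[i])
ys,xs=np.where(l==i);k=xs<s[i][0]+8;bl=(xs[k].mean()+1,ys[k].mean())
print("ball",bl,ray(c,[bl],.0365))
o=b.mean(0)[:2];y=np.radians(4.6);R=np.array([[np.cos(y),-np.sin(y)],[np.sin(y),np.cos(y)]])
p=o+R@[-.0568,.004];d=R.T@(ray(c,[bl],.0365)[0,:2]-p);print("pivot",p,d,np.linalg.norm(d),np.arctan2(-d[0],-d[1]))
E
```

```text
[[ 0.558  -0.0091  0.024 ]
 [ 0.5537  0.0539  0.024 ]
 [ 0.6169  0.0589  0.024 ]
 [ 0.6209 -0.0046  0.024 ]] [0.5874 0.0248 0.024 ]
[ 206   49  134   35 1549]
ball (np.float64(211.24107142857142), np.float64(57.38392857142857)) [[ 0.5267 -0.0949  0.0365]]
pivot [0.5304 0.0242] [-0.0133 -0.1184] 0.11912247995892071 0.11168988902096484
```

Request:
step_arm(commands=[{"travel":[0.03,-0.028,0],"turn":[0,0,0]},{"travel":[0.06,-0.056,0],"turn":[0,0,0]},{"travel":[0.086,-0.08,0.01],"turn":[0,0,0]},{"travel":[0.086,-0.08,0.05],"turn":[0,0,0]},{"travel":[0.086,-0.08,0.09],"turn":[0,0,0]}])

```text
time: 11.3
position: [0.5606, -0.0624, 0.0882]
tool_rot: [-0.135, 3.137, 0.001]
ft_force: [1.3, 0.9, -0.9]
grip_width: 0.004
grip_force: 0.0
```

Request:
step_arm(commands=[{"travel":[0,0,0.03],"turn":[0,0,0]},{"travel":[0,0,0.055],"turn":[0,0,0]},{"travel":[0,0,0.055],"turn":[0,0,0]},{"travel":[0,0,0.055],"turn":[0,0,0]}])

```text
time: 11.7
position: [0.5605, -0.0617, 0.0335]
tool_rot: [0.137, -3.137, 0.0]
ft_force: [0.4, -0.4, -0.1]
grip_width: 0.004
grip_force: 0.0
```

Request:
step_arm(commands=[{"travel":[0.0175,0,0.0045],"turn":[0,0,0]},{"travel":[0.029,0.001,0.0045],"turn":[0,0,0]},{"travel":[0.0405,0.0025,0.0045],"turn":[0,0,0]},{"travel":[0.052,0.005,0.0045],"turn":[0,0,0]},{"travel":[0.0635,0.01,0.0045],"turn":[0,0,0]}])

```text
time: 12.2
position: [0.4968, -0.0577, 0.0301]
tool_rot: [-0.135, 3.137, 0.0]
ft_force: [-0.1, 0.6, -0.5]
grip_width: 0.003
grip_force: 0.0
```

```bash
cat > lev.py <<'E'
from h import *
np.set_printoptions(precision=3,suppress=True)
im=ctrl.get_image("side");cv2.imwrite("pics/last_side.png",im[:,:,::-1]);st=ctrl.get_state()
h=cv2.cvtColor(im,cv2.COLOR_RGB2HSV);m=cv2.inRange(h,(0,150,90),(6,255,255))|cv2.inRange(h,(174,150,90),(180,255,255))
m[:, :250]=0;m[:, 400:]=0;m[:180]=0;m[280:]=0
ys,xs=np.where(m>0);P=ray(cam("side"),np.c_[xs,ys],.036)[:,:2]
y=np.radians(4.6);R=np.array([[np.cos(y),-np.sin(y)],[np.sin(y),np.cos(y)]])
p=np.array([.5874,.0248])+R@[-.0568,.004];d=(P-p)@R
r=np.hypot(*d.T);k=(r>.03)&(r<.13);far=d[k][r[k]>r[k].max()-.02].mean(0)
print(st["time"],"tip",far,"rmax",r[k].max(),"theta",np.arctan2(-far[0],-far[1]))
f=R.T@(st["position"][:2]-p);print("finger rel",f,st["position"],st["ft_force"])
E
python3 lev.py
```

```text
12.25 tip [-0.011 -0.112] rmax 0.12323488458302792 theta 0.09838163369982343
finger rel [-0.042 -0.078] [ 0.494 -0.057  0.03 ] [-2.815  0.63  -1.219]
```

```bash
python3 - <<'E'
from h import *
im=ctrl.get_image("scene");im2=ctrl.get_image("side")
cv2.imwrite("pics/s6.png",np.hstack([cv2.resize(a,(400,400),interpolation=cv2.INTER_CUBIC) for a in(im[145:235,270:360],im2[190:270,290:370])])[:,:,::-1])
E
python3 lev.py
```

```text
12.4 tip [-0.012 -0.112] rmax 0.12323488458302792 theta 0.10476300903095613
finger rel [-0.039 -0.079] [ 0.498 -0.057  0.03 ] [ 0.569 -0.014 -0.183]
```

View pics/s6.png

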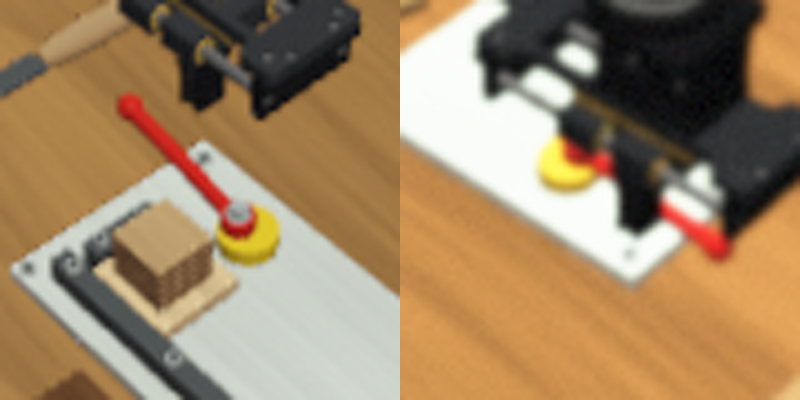

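The fingers passed over the lever without moving it: the scene crop shows the finger bottom at (205,108) and the side crop at (632,230). I'll triangulate the true tip height.

```bash
python3 - <<'E'
from h import *
np.set_printoptions(precision=4,suppress=True)
a=cam("scene");b=cam("side")
for z in(0.015,.03,.045,.06,.075):print(z,ray(a,[(316.1,169.3)],z)[0,:2],ray(b,[(336.4,236)],z)[0,:2])
E
```

```text
0.015 [ 0.476  -0.0757] [ 0.5163 -0.0365]
0.03 [ 0.4851 -0.0641] [ 0.5051 -0.0464]
0.045 [ 0.4941 -0.0525] [ 0.4939 -0.0563]
0.06 [ 0.5031 -0.0409] [ 0.4827 -0.0662]
0.075 [ 0.5121 -0.0292] [ 0.4715 -0.0761]
```

The real tip is at about z = 0.044 with the TCP at 0.030, so I need to go about 20 mm lower. I'll lift back over the lever and come down deeper on the correct side.

Request:
step_arm(commands=[{"travel":[0,0,-0.03],"turn":[0,0,0]},{"travel":[-0.035,-0.005,-0.03],"turn":[0,0,0]},{"travel":[-0.067,-0.01,-0.025],"turn":[0,0,0]},{"travel":[-0.067,-0.01,0.0],"turn":[0,0,0]},{"travel":[-0.067,-0.01,0.01],"turn":[0,0,0]}])

```text
time: 12.9
position: [0.5646, -0.0618, 0.0175]
tool_rot: [0.137, -3.136, 0.001]
ft_force: [-0.4, 0.4, -0.6]
grip_width: 0.003
grip_force: 0.0
```

Request:
step_arm(commands=[{"travel":[0,0,0.006],"turn":[0,0,0]},{"travel":[0,0,0.01],"turn":[0,0,0]},{"travel":[0,0,0.01],"turn":[0,0,0]}])

```text
time: 13.2
position: [0.5645, -0.0619, 0.0094]
tool_rot: [0.136, -3.138, -0.0]
ft_force: [-0.4, 0.1, -0.2]
grip_width: 0.002
grip_force: 0.0
```

Request:
step_arm(commands=[{"travel":[0.012,0,0],"turn":[0,0,0]},{"travel":[0.022,0,0],"turn":[0,0,0]},{"travel":[0.028,0.001,0],"turn":[0,0,0]},{"travel":[0.0335,0.0015,0],"turn":[0,0,0]},{"travel":[0.045,0.003,0],"turn":[0,0,0]}])

```text
time: 13.7
position: [0.5205, -0.0624, 0.0101]
tool_rot: [-0.136, 3.136, 0.0]
ft_force: [2.1, 0.1, -0.4]
grip_width: 0.008
grip_force: 0.9
```

```bash
python3 lev.py
```

```text
13.75 tip [-0.046 -0.105] rmax 0.12424266869555448 theta 0.4114719943365783
finger rel [-0.02  -0.085] [ 0.518 -0.062  0.01 ] [-1.546 -0.222  0.226]
```

Request:
step_arm(commands=[{"travel":[0.0116,0.0027,0],"turn":[0,0,0]},{"travel":[0.023,0.0075,0],"turn":[0,0,0]},{"travel":[0.034,0.0142,0],"turn":[0,0,0]},{"travel":[0.044,0.023,0],"turn":[0,0,0]},{"travel":[0.0527,0.033,0],"turn":[0,0,0]}])

```text
time: 14.25
position: [0.4631, -0.0341, 0.0094]
tool_rot: [0.136, -3.138, 0.0]
ft_force: [1.6, -0.2, 0.6]
grip_width: 0.006
grip_force: 0.8
```

Request:
step_arm(commands=[{"travel":[0.007,0.012,0],"turn":[0,0,0]},{"travel":[0.0126,0.025,0],"turn":[0,0,0]},{"travel":[0.016,0.0375,0],"turn":[0,0,0]},{"travel":[0.0168,0.042,0],"turn":[0,0,0]}])

```text
time: 14.65
position: [0.4424, 0.007, 0.0092]
tool_rot: [0.139, -3.137, -0.0]
ft_force: [1.0, -2.1, 0.3]
grip_width: 0.004
grip_force: 0.8
```

```bash
python3 lev.py
```

```text
14.7 tip [-0.114  0.007] rmax 0.12442984887588163 theta 1.629871420861522
finger rel [-0.089 -0.01 ] [0.442 0.007 0.009] [-1.022  0.503 -0.606]
```

Request:
step_arm(commands=[{"travel":[0,0.006,0],"turn":[0,0,0]},{"travel":[0,0.011,0],"turn":[0,0,0]},{"travel":[-0.001,0.016,0],"turn":[0,0,0]},{"travel":[-0.001,0.021,0],"turn":[0,0,0]},{"travel":[-0.002,0.025,0],"turn":[0,0,0]}])

```text
time: 15.2
position: [0.4438, 0.0301, 0.0093]
tool_rot: [0.136, -3.138, 0.003]
ft_force: [0.1, -5.9, -0.1]
grip_width: -0.001
grip_force: 3.0
```

Request:
step_arm(commands=[{"travel":[-0.001,0.002,0],"turn":[0,0,0]},{"travel":[-0.002,0.004,0],"turn":[0,0,0]},{"travel":[-0.002,0.004,0],"turn":[0,0,0]}])

```text
time: 15.5
position: [0.4447, 0.0337, 0.0091]
tool_rot: [0.135, -3.136, 0.003]
ft_force: [-1.7, -6.4, 1.5]
grip_width: 0.006
grip_force: 3.1
```

```bash
python3 lev.py
```

```text
15.55 tip [-0.104  0.043] rmax 0.1221037720051678 theta 1.9624733778899959
finger rel [-0.085  0.016] [0.445 0.034 0.009] [-1.328 -6.157  0.219]
```

Nearly at the stop. I push a little further until it goes hard.

Request:
step_arm(commands=[{"travel":[-0.001,0.002,0],"turn":[0,0,0]},{"travel":[-0.002,0.004,0],"turn":[0,0,0]},{"travel":[-0.003,0.006,0],"turn":[0,0,0]},{"travel":[-0.003,0.007,0],"turn":[0,0,0]}])

```text
time: 15.95
position: [0.4456, 0.0373, 0.0089]
tool_rot: [0.133, -3.133, 0.01]
ft_force: [-5.7, -16.2, 6.2]
grip_width: 0.004
grip_force: 8.4
```

That is the hard stop. Now I back off, rise and look.

Request:
step_arm(commands=[{"travel":[0.001,-0.012,0],"turn":[0,0,0]},{"travel":[0.001,-0.025,0],"turn":[0,0,0]},{"travel":[0.001,-0.025,-0.04],"turn":[0,0,0]},{"travel":[-0.03,-0.02,-0.085],"turn":[0,0,0]},{"travel":[-0.06,0.0,-0.12],"turn":[0,0,0]}])

```text
time: 16.45
position: [0.5061, 0.0447, 0.1284]
tool_rot: [-0.131, 3.136, 0.003]
ft_force: [2.3, -0.5, 0.6]
grip_width: 0.002
grip_force: 0.0
```

Request:
step_arm(commands=[{"travel":[-0.035,0.003,-0.025],"turn":[0,0,0]},{"travel":[-0.07,0.006,-0.05],"turn":[0,0,0]},{"travel":[-0.105,0.009,-0.06],"turn":[0,0,0]},{"travel":[-0.13,0.01,-0.06],"turn":[0,0,0]},{"travel":[-0.13,0.01,-0.06],"turn":[0,0,0]}])

```text
time: 16.95
position: [0.6364, 0.0688, 0.1855]
tool_rot: [-0.139, 3.136, 0.001]
ft_force: [-0.4, 0.7, -0.6]
grip_width: 0.003
grip_force: 0.0
```

```bash
python3 lev.py; python3 - <<'E'
from h import *
for i in range(4): ctrl.get_image("wrist")
im=ctrl.get_image("wrist")
cv2.imwrite("pics/w7.png",cv2.resize(im[30:230,180:420],None,fx=3,fy=3,interpolation=cv2.INTER_CUBIC)[:,:,::-1])
E
```

```text
17.0 tip [-0.102  0.046] rmax 0.1221037720051678 theta 1.9946836622691584
finger rel [0.107 0.035] [0.634 0.068 0.185] [-0.495 -0.512 -0.037]
```

View pics/w7.png

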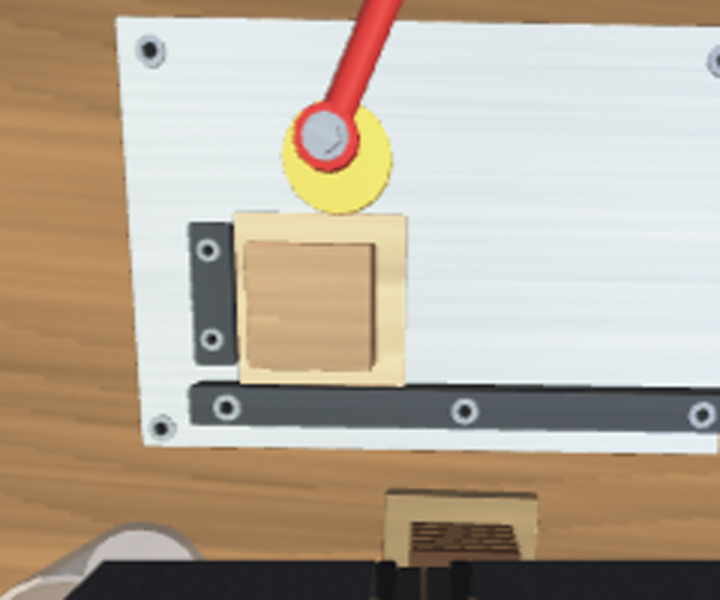

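The cam meets the base board at crop (342,213), the board sits on the rail and stop with no visible gap, and the lever is at about 1.99 rad. Handing in.

```bash
python3 -c "
from bench import ctrl
print(ctrl.close_job())"
```

```text
the job is handed in; nothing more can be done
None
```

I handed the job in: in the last picture the blank sits flush against the back rail and end stop, with the lever at its hard stop (about 1.99 rad) and the cam against the base board; the hand-in gave no verdict, and I could not measure the cam force.

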